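# Switch on the saw station in order

### The job

Get the saw bench ready for cutting by pressing its three switches, each fully down and lightly, in this order: first the work lamp's square plate, then the raised end of the dust extractor's long rocker so that it tips right over, and last the band saw's round button. Just touch them with the fingertips: do not grip, lift, shove or press hard on the switch cases, and leave everything else on the bench alone.

Things in the scene. Friction and masses are not known exactly. Their poses are not given: they have to be found in the camera images.
- lamp_box: Work lamp's switch: loose wireless grey case 120 x 80 mm (its x, y), 40 mm high, about 0.75 kg, like the other two but for its black control. Origin: centre of its underside, z up. The three swap places. It carries the square plate, 50 x 50 mm, in the middle of its top.
- dust_box: Dust extractor's switch: loose wireless grey case 120 x 80 mm (its x, y), 40 mm high, about 0.75 kg, like the other two but for its black control. Origin: centre of its underside, z up. The three swap places. It carries the long rocker, 100 x 40 mm, lengthwise along the case's x; may be turned any way round.
- saw_box: Band saw's switch: loose wireless grey case 120 x 80 mm (its x, y), 40 mm high, about 0.75 kg, like the other two but for its black control. Origin: centre of its underside, z up. The three swap places. It carries the round button, 36 mm across, in the middle of its top.
- lamp_plate (a joint): How far the square plate is pressed, m: 0 up (as it starts), 0.008 fully down. No spring: it resists with about 2 N while moving and stays where it is left; stop at 0.008. The plate itself is cushioned on top of this: it gives 0.2 mm per N, at most 4 mm, and springs back.
- dust_rocker (a joint): How far the rocker is tipped, rad: 0 as it starts, 0.24 fully tipped over (hard stop). It tips about its middle, stays where it is left, and takes about 1 N at the raised end's spot (up to 3 N for a blunt fingertip bearing nearer the middle); the spot sinks about 9 mm.
- saw_button (a joint): How far the round button is pressed, m: 0 up (as it starts), 0.008 fully down. No spring: about 2 N while moving, stays where it is left; stop at 0.008. The button itself is cushioned on top of this: it gives 0.2 mm per N, at most 4 mm, and springs back.
- lamp_spot (a point): Centre of the square plate's flat top, moving with it; 54 mm above the bench when up, 46 mm when down.
- dust_spot (a point): Spot on top of the rocker's raised end, 38 mm from the rocker's middle (towards the case's -x), on a thin steel line across the end; moves with the rocker, 61 mm above the bench at first, 52 mm when tipped. The other end starts low, its end about 12 mm below the raised one.
- saw_spot (a point): Centre of the round button's flat top, moving with it; 54 mm above the bench when up, 46 mm when down.
- offcut: Bystander: pale wood offcut 60 x 40 mm, 45 mm high. Origin under its centre.
- glue: Bystander: upright white glue bottle, 54 mm across, 110 mm high. Origin under its centre.
- sander: Bystander: cork sanding block 60 x 100 mm with a wooden grip, 42 mm high. Origin under its centre.
- mallet: Bystander: wooden mallet lying flat, 225 mm long along its x (head, 110 mm wide and 50 mm high, at +x). Origin under the handle near the head.
- square: Bystander: try square lying flat, wooden stock 110 mm along y, steel blade 150 mm along +x, 16 mm high. Origin under the stock's middle.
- dowels: Bystander: open steel pot of wooden dowels, 72 mm across, about 103 mm high. Origin under its centre.
- tin: Bystander: closed aluminium tin, 70 mm across, 75 mm high. Origin under its centre.
Mind the look-alikes: they are no part of the job. Leave any green look-alike of the dust_box alone. What is shaped like the saw_box but pink is not meant.

How it is judged:
On the way, in this order (a step that is already met when the one before it is completed fails the run):
1. the lamp's square plate is pressed fully down (value of joint lamp_plate above 0.006 m), for 0.1 s.
2. then the extractor's rocker is tipped right over (value of joint dust_rocker above 0.18 rad), for 0.1 s.
3. last the saw's round button is pressed fully down (value of joint saw_button above 0.006 m), for 0.1 s.
At the end, for the whole second after the job is handed in: Square plate and round button each pressed beyond 6 of 8 mm, rocker tipped beyond 0.18 of 0.24 rad; switch cases level, at rest and within 20 mm of where they started; every bystander within 30 mm of where it started (value of joint each of lamp_plate, saw_button above 0.006 m and value of joint dust_rocker above 0.18 rad and distance of each of lamp_box, dust_box, saw_box from where it was at the start of the episode below 0.02 m and angle between each of lamp_box, dust_box, saw_box's own z axis and vertical below 0.05 rad and linear speed of each of lamp_box, dust_box, saw_box below 0.02 m/s and distance of each of offcut, glue, sander, mallet, square, dowels, tin from where it was at the start of the episode below 0.03 m); the robot touches nothing.
It fails at once if the rocker is tipped (over 0.1 rad) before the square plate is down (value of joint dust_rocker above 0.1 rad and not (value of joint lamp_plate above 0.006 m)).
It fails at once if the round button is pressed (over 3 mm) before the rocker is over (value of joint saw_button above 0.003 m and not (value of joint dust_rocker above 0.18 rad)).
It fails at once if a switch is pressed hard (over 30 N) (contact force between any of the fingers, the arm and lamp_box above 30 N or contact force between any of the fingers, the arm and dust_box above 30 N or contact force between any of the fingers, the arm and saw_box above 30 N).
It fails at once if a switch case is lifted (over 10 mm), tipped (over 0.2 rad) or shoved (over 20 mm) (height (world z) of any of lamp_box, dust_box, saw_box above 0.01 m or angle between any of lamp_box, dust_box, saw_box's own z axis and vertical above 0.2 rad or distance of any of lamp_box, dust_box, saw_box from where it was at the start of the episode above 0.02 m).
It fails at once if a bystander is moved more than 30 mm (distance of any of offcut, glue, sander, mallet, square, dowels, tin from where it was at the start of the episode above 0.03 m).
It also fails if it takes over 54 s, if anything falls off the work surface, if the arm or the gripper's body presses on something with over 40 N, if the wrist force passes 120 N, or if a joint passes its speed limit or range.

### The arm

A 6-joint arm with a two-finger parallel gripper is mounted at the origin on the work surface. World frame = base frame: x ahead of the robot, y to its left, z up, the work surface at z = 0. Lengths are in m, angles in rad, forces in N, time in s.
With the tool pointing down it reaches from about 0.35 to 0.875 m from the base axis. Payload 4.2 kg.
Tool frame: the origin (TCP) lies midway between the tips of the shut fingers; the grasp point (between the pads) lies 19 mm behind it (pinch_z is the distance from the TCP to the grasp point, in m); z points along the fingers, y is the direction in which the jaws open and shut (so a half turn about z gives the same grasp; the last joint's range is limited). The gripper opens to 87 mm and grips with 3 to 60 N. Pads are 19 mm wide; open, the fingers measure 117 mm over their backs; the gripper's body (75 mm by 190 mm) begins 51 mm behind the grasp point.
Start: joints at [-0.867, 0.385, 0.008, 0, -1.194, -0.259], TCP at [0.269, -0.564, 0.223] pointing down, gripper open.
Joint ranges: [-3.14, 3.14], [-1.21, 2.06], [-1.07, 1.41], [-3.16, 2.05], [-2.99, -0.16], [-3.1, 3.1]. Speed limits (rad/s): [2.79, 2.79, 3.14, 3.14, 3.14, 3.14].

### API

Orientations are given as a unit quaternion [x, y, z, w].
In Python, from rig import * gives the robot as it stands.
- The arm moves only by the tool play_rows, never from a script. Its argument "plan" is a list of rows, each a list of 3 entries, a list of its own where there are three numbers: the turn, a rotation vector about the tool's x, y, z in units of 45 degrees (1.0 is 45 degrees), then the shift along the tool's x, y, z in units of 200 mm (1.0 is 200 mm), then the opening, from -1 (shut) to 1 (fully open). In form: [[[wx, wy, wz], [tx, ty, tz], grip], ...]. A call has 1 to 8 rows; each row is the pose to reach, as a shift and turn from the pose commanded when the call began, along the tool's axes at that moment; what a row does not reach only later rows make up. A row lasts 1/10 s, in which the tool goes at most 50 mm and 8.59 degrees, less where a joint would pass 70% of its speed; a pose out of reach is approached as far as the arm can. A call with a number of a shift or a turn outside -1 to 1 is refused whole. A call with a gripper value outside its range is refused whole. The fingers move at their own pace and stop on an object; "newtons" is the grip in N (left out, the last holds). Time passes only in rows, so rows that repeat a pose let the fingers close. It gives the time, the measured TCP pose, the force and the opening at its end, in the units of the state.
- get_state(): the state, without advancing time (a new reading comes with each control period).
- get_image(name): name is "scene" or "top" or "wrist"; returns a dict with "frame" (384x512x3 uint8, blue, green, red), "fx", "fy", "cx", "cy" (pixels), "rvec" (rotation vector, rad) and "tvec" (3), from world to camera coordinates, as OpenCV has them. Camera axes: x right, y down, z forward; pixel columns grow to the right and rows downward; lengths in m; the calibration is good to about 2 mm. A picture is of the moment at which its call begins. There is no depth.
- finish_job(): hands the job in, once; it reports no verdict.
The state is a dict: "time_s": time; "q": joint angles; "joint_velocities": joint speeds; "tau": joint torques, N m; "ee_pos": TCP position; "eef_rot": TCP orientation; "wrist_force": force on the tool from outside, world axes, zero at the start; "moment": the same for the moment, N m; "opening": opening from 0.0 (shut) to 1.0 (fully open).
Only numpy, scipy, OpenCV 4.12 (cv2) and the standard library are available. Lean on these libraries where they do the work, as an engineer would, in place of code of your own. Each camera call takes 0.05 s, during which the arm holds its last target. There are 200 camera calls.

## Working session

There is one attempt and no reset: what is moved stays moved. The work goes in short steps, Python scripts to look and compute and a tool call to move; the robot and the scene stay as the last step left them, time stands still between calls to the robot, and variables do not carry over. Pictures are saved under pics/ and viewed, about 8 in all and at most 12, crops included, and the job is handed in when it is done.

Besides the shell and the picture viewer there is one more tool, called after "Call:" as name(argument=value, ...) on one line, values as JSON. play_rows: Moves the arm, as the interface text tells. Shifts and turns lie within -1 to 1; 1 stands for 200 mm of shift or 45 degrees of turn. Its arguments: {"type":"object","properties":{"plan":{"type":"array"},"newtons":{"type":"number"}},"required":["plan"]}

```bash
mkdir -p pics; ls; cat > h.py <<'E'
from rig import *
import numpy as np, cv2
def cast(im,u,v,z):
    R=cv2.Rodrigues(np.array(im["rvec"],float))[0];t=np.array(im["tvec"],float).ravel()
    d=R.T@np.array([(u-im["cx"])/im["fx"],(v-im["cy"])/im["fy"],1]);c=-R.T@t
    return c+d*(z-c[2])/d[2]
def proj(im,p):
    K=np.array([[im["fx"],0,im["cx"]],[0,im["fy"],im["cy"]],[0,0,1.]])
    return cv2.projectPoints(np.array(p,float).reshape(-1,1,3),np.array(im["rvec"],float),np.array(im["tvec"],float),K,None)[0].reshape(-1,2)
E
python3 - <<'E'
from h import *
for n in("top","scene"):
    im=get_image(n);cv2.imwrite(f"pics/{n}0.png",cv2.resize(im["frame"],None,fx=1.5,fy=1.5,interpolation=cv2.INTER_CUBIC))
    cv2.imwrite(f"{n}_raw.png",im["frame"])
print(get_state())
E
```

```text
pics
{'time_s': 0.1, 'q': array([-8.67419885e-01,  3.85492950e-01,  6.76157321e-03, -4.45303066e-04,
       -1.19399412e+00, -2.58627891e-01]), 'joint_velocities': array([-0.00033332, -0.00154838,  0.00369789,  0.00274922,  0.00067807,
        0.00048355]), 'tau': array([-3.62868550e-04, -3.91689634e+01,  1.87934196e+01,  4.23186466e+00,
        1.34513149e-02, -8.77014395e-05]), 'ee_pos': array([ 0.26869613, -0.56369758,  0.22155907]), 'eef_rot': array([-2.20465845e-01,  9.75394196e-01,  9.50884197e-04, -2.62811852e-04]), 'wrist_force': array([-0.21638682, -0.2946914 ,  0.24811559]), 'moment': array([ 0.01736639, -0.00491039,  0.00991575]), 'opening': 1.003508220081361}
```

View pics/top0.png

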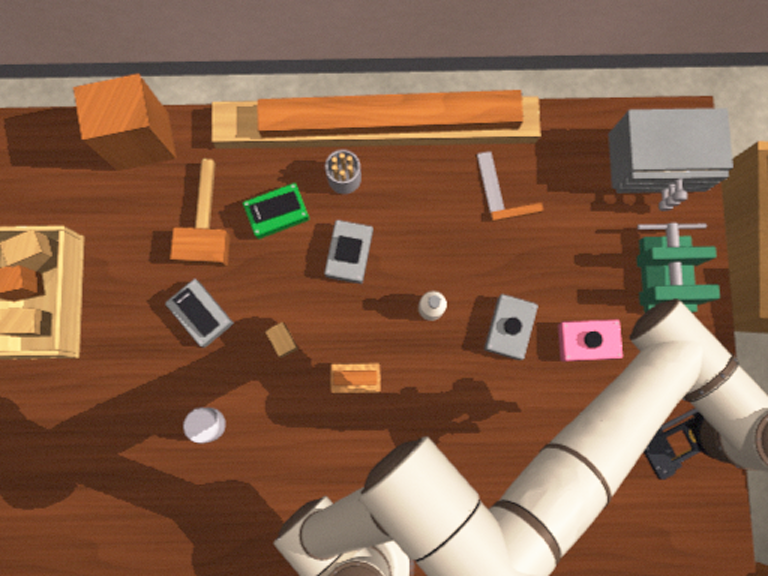

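View pics/scene0.png

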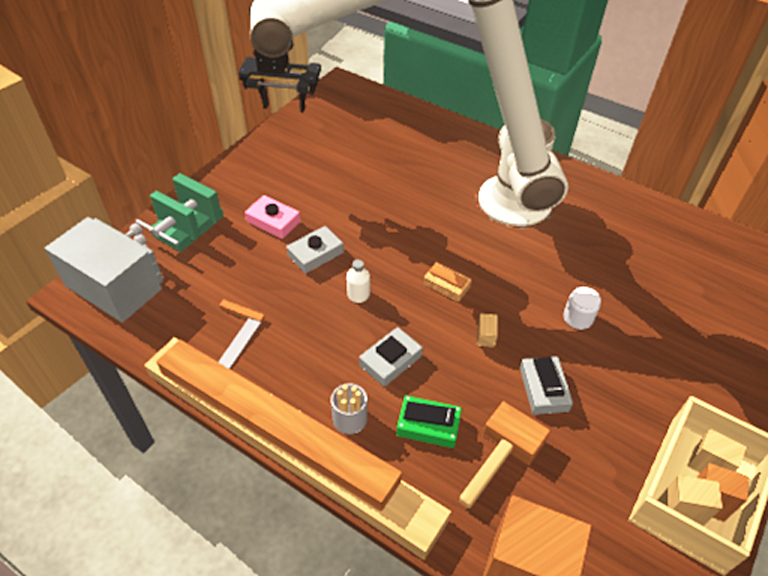

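In the 1.5x top picture, the switch candidates are:
- Lamp: the grey case with a square plate at (348,250) is the only one.
- Dust: the grey case at (199,313), with the steel line near (182,296). The green one at (276,211) is a look-alike.
- Saw: the grey case at (512,326). The pink one at (592,340) is a look-alike.

I choose the three grey cases.

```bash
python3 - <<'E'
from h import *
im=get_image("top");f=im["frame"];sc=get_image("scene")
g=cv2.cvtColor(f,cv2.COLOR_BGR2HSV)
tiles=[]
for n,(u,v),z in(("lamp",(232,167),.054),("dust",(133,209),.055),("saw",(341,217),.054)):
    m=np.zeros(f.shape[:2],np.uint8);s=slice(v-30,v+30),slice(u-30,u+30)
    m[s]=(g[...,2][s]<60)&(g[...,1][s]<110)
    c=[x for x in cv2.findContours(m,0,1)[0]]
    c=min((x for x in c if cv2.contourArea(x)>40),key=lambda x:np.hypot(*(np.array(cv2.minAreaRect(x)[0])-(u,v))))
    r=cv2.minAreaRect(c)
    P=np.array([cast(im,*p,z)[:2] for p in c[:,0]],np.float32);R=cv2.minAreaRect(P*1000)
    # case top
    k=np.zeros_like(m);k[s]=((g[...,1][s]<60)&(g[...,2][s]>90))|(m[s]>0)
    cc=max(cv2.findContours(k,0,1)[0],key=cv2.contourArea)
    Q=cv2.minAreaRect((np.array([cast(im,*p,.04)[:2] for p in cv2.convexHull(cc)[:,0]])*1000).astype(np.float32))
    print(n,"control px",np.round(r[0],1),"mm",np.round(R[0],1),np.round(R[1],1),R[2],"case mm",np.round(Q[0],1),np.round(Q[1],1),round(Q[2],1), "scene px",proj(sc,[R[0][0]/1e3,R[0][1]/1e3,z]).round(0))
    tiles.append(cv2.resize(f[s],(260,260),interpolation=cv2.INTER_CUBIC))
    q=proj(sc,[R[0][0]/1e3,R[0][1]/1e3,z])[0].astype(int)
    t=sc["frame"][max(0,q[1]-30):q[1]+30,q[0]-30:q[0]+30].copy();t[30,30]=(0,0,255);tiles.append(cv2.resize(t,(260,260),interpolation=cv2.INTER_NEAREST))
cv2.imwrite("pics/crop.png",np.vstack([np.hstack(tiles[::2]),np.hstack(tiles[1::2])]))
E
```

```text
lamp control px [231.6 166. ] mm [638.7  11.8] [46.3 48.8] 77.5240478515625 case mm [639.3  10.6] [ 81.5 118.7] 77.9 scene px [[260. 231.]]
dust control px [130.1 207.6] mm [514.6 323. ] [99.  36.4] 40.47153854370117 case mm [513.1 320.1] [125.6  82.2] 39.6 scene px [[365. 250.]]
saw control px [341. 217.] mm [ 474.3 -320.1] [29.9 30.7] 43.07807540893555 case mm [ 474.7 -322.4] [ 80.2 119. ] 72.6 scene px [[210. 160.]]
```

View pics/crop.png

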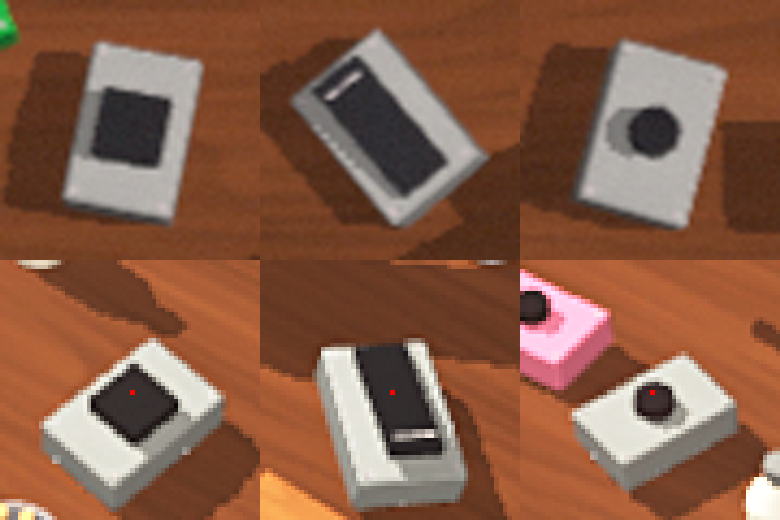

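The choice holds up in the crop: lamp on the left, dust in the middle with its steel line at the upper-left end, saw on the right. I'll shut the fingers and travel high to the lamp.

Call:
play_rows(plan=[[[0,0,0],[-0.97,0.6,0],-1],[[0,0,0],[-0.97,0.6,0],-1],[[0,0,0],[-0.97,0.6,0],-1],[[0,0,0],[-0.97,0.6,0],-1],[[0,0,0],[-0.97,0.6,0],-1]])

```text
time_s: 0.7
ee_pos: [0.3936, -0.3697, 0.2226]
eef_rot: [-0.222, 0.975, 0.0, 0.0]
wrist_force: [0.0, -0.6, -0.8]
opening: 0.632
```

Call:
play_rows(plan=[[[0,0,0],[-0.97,0.6,0],-1],[[0,0,0],[-0.97,0.6,0],-1],[[0,0,0],[-0.97,0.6,0],-1],[[0,0,0],[-0.97,0.6,0],-1],[[0,0,0],[-0.97,0.6,0],-1]])

```text
time_s: 1.2
ee_pos: [0.5174, -0.1777, 0.2225]
eef_rot: [-0.222, 0.975, 0.0, 0.0]
wrist_force: [0.0, 0.2, 0.1]
opening: 0.168
```

Call:
play_rows(plan=[[[0,0,0],[-0.97,0.6,0],-1],[[0,0,0],[-0.97,0.6,0],-1],[[0,0,0],[-0.97,0.6,0],-1],[[0,0,0],[-0.97,0.6,0],-1],[[0,0,0],[-0.97,0.6,0.4],-1],[[0,0,0],[-0.97,0.6,0.6],-1],[[0,0,0],[-0.97,0.6,0.6],-1],[[0,0,0],[-0.97,0.6,0.6],-1]])

```text
time_s: 2.0
ee_pos: [0.6365, 0.0113, 0.0975]
eef_rot: [-0.221, 0.975, 0.0, -0.005]
wrist_force: [0.0, 0.1, 0.2]
opening: 0.006
```

```bash
cat >> h.py <<'E'
from scipy.spatial.transform import Rotation as Ro
def need(x,y,z):
    s=get_state();d=Ro.from_quat(s["eef_rot"]).as_matrix().T@(np.array([x,y,z])-s["ee_pos"])
    print("t",round(s["time_s"],2),"tcp",s["ee_pos"].round(4),"F",s["wrist_force"].round(1),"op",round(s["opening"],2),"shift",(d/.2).round(3))
E
python3 - <<'E'
from h import *
need(.639,.0115,.056)
im=get_image("top");print("dust steel",cast(im,122.2,198.6,.061).round(4))
w=get_image("wrist");f=w["frame"]
for p,c in(((.639,.0115,.054),(0,0,255)),((.639,.0115,.04),(255,0,0))):
    q=proj(w,p)[0];print(q.round());cv2.circle(f,tuple(int(a) for a in q),4,c,1)
cv2.imwrite("pics/w1.png",f)
E
```

```text
t 2.0 tcp [0.6365 0.0113 0.0975] F [0.  0.1 0.2] op 0.01 shift [-0.014 -0.005  0.207]
dust steel [0.5417 0.3459 0.061 ]
[253. 211.]
[253. 206.]
```

View pics/w1.png

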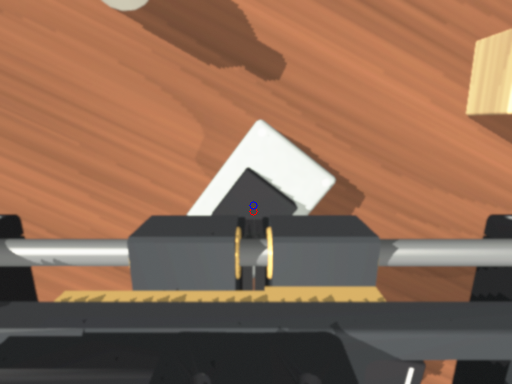

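The wrist view puts the plate under the fingertips, at about (253,208). Next I press it in small steps.

Call:
play_rows(plan=[[[0,0,0],[-0.01,0,0.1],-1],[[0,0,0],[-0.01,0,0.19],-1],[[0,0,0],[-0.01,0,0.21],-1],[[0,0,0],[-0.01,0,0.22],-1],[[0,0,0],[-0.01,0,0.23],-1],[[0,0,0],[-0.01,0,0.24],-1],[[0,0,0],[-0.01,0,0.25],-1],[[0,0,0],[-0.01,0,0.25],-1]])

```text
time_s: 2.9
ee_pos: [0.6419, 0.0122, 0.0532]
eef_rot: [-0.221, 0.975, -0.0, 0.001]
wrist_force: [1.2, -0.6, 1.4]
opening: 0.007
```

Call:
play_rows(plan=[[[0,0,0],[0,0,0.01],-1],[[0,0,0],[0,0,0.02],-1],[[0,0,0],[0,0,0.025],-1],[[0,0,0],[0,0,0.03],-1],[[0,0,0],[0,0,0.035],-1],[[0,0,0],[0,0,0.035],-1]])

```text
time_s: 3.5
ee_pos: [0.6417, 0.0122, 0.0459]
eef_rot: [-0.221, 0.975, -0.0, 0.0]
wrist_force: [1.9, 0.6, 2.9]
opening: 0.001
```

Call:
play_rows(plan=[[[0,0,0],[0,0,0.005],-1],[[0,0,0],[0,0,0.005],-1],[[0,0,0],[0,0,0.005],-1]])

```text
time_s: 3.8
ee_pos: [0.6417, 0.0122, 0.0454]
eef_rot: [-0.221, 0.975, -0.0, 0.001]
wrist_force: [0.5, 0.3, 5.3]
opening: 0.008
```

The lamp is at its stop: the force rises 2.4 N per 0.5 mm, which matches the cushion. Lifting and moving to the rocker.

Call:
play_rows(plan=[[[0,0,0],[0,0,-0.2],-1],[[0,0,0],[0,0,-0.45],-1],[[0,0,0],[0,0,-0.65],-1],[[0,0,0],[-0.135,0.86,-0.65],-1],[[0,0,0],[-0.135,0.86,-0.65],-1],[[0,0,0],[-0.135,0.86,-0.65],-1],[[0,0,0],[-0.135,0.86,-0.65],-1]])

```text
time_s: 4.5
ee_pos: [0.5892, 0.1817, 0.1735]
eef_rot: [-0.222, 0.975, 0.0, -0.002]
wrist_force: [-0.2, -0.7, 0.1]
opening: 0.004
```

Call:
play_rows(plan=[[[0,0,0],[-0.135,0.86,0],-1],[[0,0,0],[-0.135,0.86,0],-1],[[0,0,0],[-0.135,0.86,0],-1],[[0,0,0],[-0.135,0.86,0],-1],[[0,0,0],[-0.135,0.86,0.2],-1],[[0,0,0],[-0.135,0.86,0.4],-1],[[0,0,0],[-0.135,0.86,0.4],-1],[[0,0,0],[-0.135,0.86,0.4],-1]])

```text
time_s: 5.3
ee_pos: [0.5416, 0.3452, 0.094]
eef_rot: [-0.221, 0.975, -0.001, -0.001]
wrist_force: [0.9, 0.5, 1.5]
opening: 0.008
```

```bash
python3 - <<'E'
from h import *
need(.5425,.3455,.061)
w=get_image("wrist");f=w["frame"]
for p,c in(((.5425,.3455,.061),(0,0,255)),((.514,.3215,.055),(255,0,0))):
    q=proj(w,p)[0];print(q.round());cv2.circle(f,tuple(int(a) for a in q),4,c,1)
cv2.imwrite("pics/w2.png",f)
E
```

```text
t 5.3 tcp [0.5416 0.3452 0.094 ] F [0.9 0.5 1.5] op 0.01 shift [-0.005 -0.     0.165]
[253. 217.]
[240. 166.]
```

View pics/w2.png

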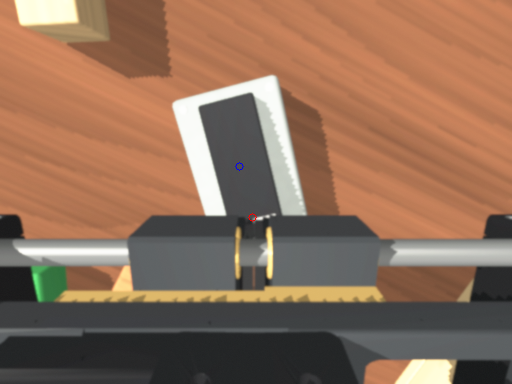

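The fingers are over the steel line, about (253,217), at the middle of the rocker's width. Pressing in small steps.

Call:
play_rows(plan=[[[0,0,0],[-0.005,0,0.1],-1],[[0,0,0],[-0.005,0,0.15],-1],[[0,0,0],[-0.005,0,0.165],-1],[[0,0,0],[-0.005,0,0.175],-1],[[0,0,0],[-0.005,0,0.185],-1],[[0,0,0],[-0.005,0,0.19],-1],[[0,0,0],[-0.005,0,0.195],-1],[[0,0,0],[-0.005,0,0.195],-1]])

```text
time_s: 6.15
ee_pos: [0.5438, 0.3471, 0.0565]
eef_rot: [-0.221, 0.975, 0.001, 0.001]
wrist_force: [1.6, 1.1, 2.8]
opening: 0.005
```

Call:
play_rows(plan=[[[0,0,0],[0,0,0.005],-1],[[0,0,0],[0,0,0.01],-1],[[0,0,0],[0,0,0.01],-1]])

```text
time_s: 6.45
ee_pos: [0.5437, 0.3471, 0.0542]
eef_rot: [-0.221, 0.975, 0.001, 0.001]
wrist_force: [2.6, 2.1, 3.8]
opening: 0.006
```

Call:
play_rows(plan=[[[0,0,0],[0,0,0.004],-1],[[0,0,0],[0,0,0.006],-1],[[0,0,0],[0,0,0.006],-1]])

```text
time_s: 6.75
ee_pos: [0.5438, 0.3472, 0.054]
eef_rot: [-0.221, 0.975, 0.001, 0.001]
wrist_force: [1.6, 1.8, 7.8]
opening: 0.009
```

Call:
play_rows(plan=[[[0,0,0],[0,0,0.003],-1],[[0,0,0],[0,0,0.003],-1],[[0,0,0],[0,0,0.003],-1]])

```text
time_s: 7.05
ee_pos: [0.5439, 0.3472, 0.0539]
eef_rot: [-0.221, 0.975, 0.001, 0.002]
wrist_force: [0.2, 1.6, 10.7]
opening: 0.005
```

The force climbs while the fingers stay still, so the rocker is on its stop. I'll lift, back off and check it.

Call:
play_rows(plan=[[[0,0,0],[0,0,-0.25],-1],[[0,0,0],[0,0,-0.5],-1],[[0,0,0],[0,0,-0.7],-1],[[0,0,0],[0.585,-0.955,-0.7],-1],[[0,0,0],[0.585,-0.955,-0.7],-1],[[0,0,0],[0.585,-0.955,-0.7],-1],[[0,0,0],[0.585,-0.955,-0.7],-1],[[0,0,0],[0.585,-0.955,-0.7],-1]])

```text
time_s: 7.85
ee_pos: [0.5158, 0.1193, 0.1901]
eef_rot: [-0.219, 0.976, -0.0, -0.004]
wrist_force: [0.5, -0.3, -0.0]
opening: 0.004
```

```bash
python3 - <<'E'
from h import *
need(.4745,-.321,.2)
o=[]
for n in("top","scene"):
    f=get_image(n)["frame"]; b=cv2.imread(f"{n}_raw.png")
    for u,v in([(232,167),(133,209)] if n=="top" else [(260,233),(365,255)]):
        for g in(b,f): o.append(cv2.resize(g[v-28:v+28,u-28:u+28],(195,195),interpolation=cv2.INTER_CUBIC))
cv2.imwrite("pics/chk.png",np.vstack([np.hstack(o[:4]),np.hstack(o[4:])]))
E
```

```text
t 7.85 tcp [0.5158 0.1193 0.1901] F [ 0.5 -0.3 -0. ] op 0.0 shift [ 1.128 -1.902 -0.043]
```

View pics/chk.png

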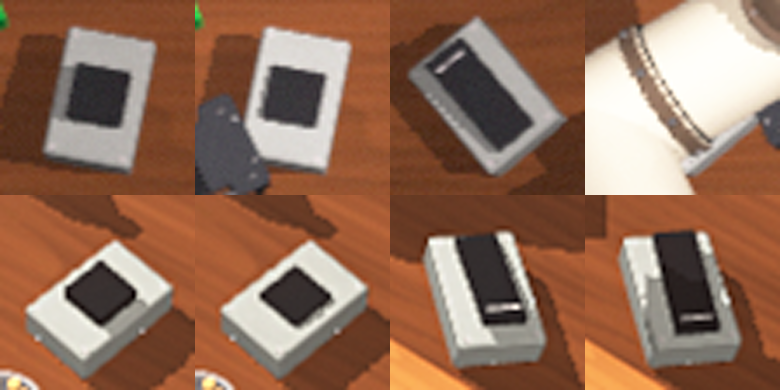

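In the before/after crops the plate sits lower, the rocker is tipped over, and the cases have not moved. On to the saw.

Call:
play_rows(plan=[[[0,0,0],[0.585,-0.955,0],-1],[[0,0,0],[0.585,-0.955,0],-1],[[0,0,0],[0.585,-0.955,0],-1],[[0,0,0],[0.585,-0.955,0],-1],[[0,0,0],[0.585,-0.955,0],-1]])

```text
time_s: 8.45
ee_pos: [0.4938, -0.1013, 0.1904]
eef_rot: [-0.219, 0.976, 0.001, -0.002]
wrist_force: [-0.3, 0.4, -0.2]
opening: 0.006
```

Call:
play_rows(plan=[[[0,0,0],[0.585,-0.955,0],-1],[[0,0,0],[0.585,-0.955,0],-1],[[0,0,0],[0.585,-0.955,0],-1],[[0,0,0],[0.585,-0.955,0],-1],[[0,0,0],[0.585,-0.955,0.25],-1],[[0,0,0],[0.585,-0.955,0.45],-1],[[0,0,0],[0.585,-0.955,0.45],-1],[[0,0,0],[0.585,-0.955,0.45],-1]])

```text
time_s: 9.25
ee_pos: [0.4723, -0.3214, 0.1012]
eef_rot: [-0.221, 0.975, 0.001, -0.002]
wrist_force: [1.0, -1.1, -1.0]
opening: 0.007
```

```bash
python3 - <<'E'
from h import *
need(.4745,-.321,.054)
w=get_image("wrist");f=w["frame"]
q=proj(w,(.4745,-.321,.054))[0];print(q.round());cv2.circle(f,tuple(int(a) for a in q),4,(0,0,255),1)
cv2.imwrite("pics/w3.png",f)
E
```

```text
t 9.25 tcp [ 0.4723 -0.3214  0.1012] F [ 1.  -1.1 -1. ] op 0.01 shift [-0.012 -0.003  0.236]
[252. 213.]
```

View pics/w3.png

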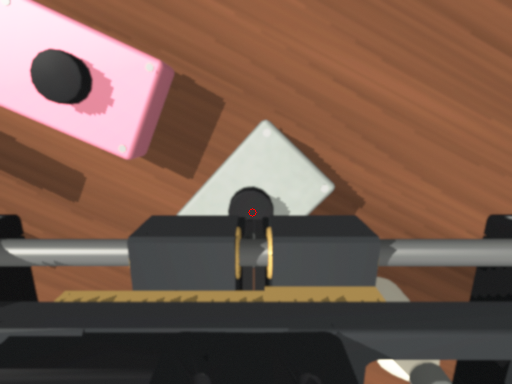

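The grey saw's button is centred under the tips at about (252,212), and the pink one is well clear. Pressing.

Call:
play_rows(plan=[[[0,0,0],[0,0,0.12],-1],[[0,0,0],[0,0,0.2],-1],[[0,0,0],[0,0,0.225],-1],[[0,0,0],[0,0,0.24],-1],[[0,0,0],[0,0,0.25],-1],[[0,0,0],[0,0,0.26],-1],[[0,0,0],[0,0,0.265],-1],[[0,0,0],[0,0,0.265],-1]])

```text
time_s: 10.1
ee_pos: [0.4735, -0.3223, 0.0495]
eef_rot: [-0.221, 0.975, -0.001, 0.001]
wrist_force: [1.4, 1.1, 1.3]
opening: 0.006
```

Call:
play_rows(plan=[[[0,0,0],[0,0,0.005],-1],[[0,0,0],[0,0,0.01],-1],[[0,0,0],[0,0,0.013],-1],[[0,0,0],[0,0,0.013],-1]])

```text
time_s: 10.5
ee_pos: [0.4726, -0.3222, 0.0461]
eef_rot: [-0.221, 0.975, -0.0, 0.0]
wrist_force: [0.8, -0.1, 2.0]
opening: 0.001
```

Call:
play_rows(plan=[[[0,0,0],[0,0,0.004],-1],[[0,0,0],[0,0,0.008],-1],[[0,0,0],[0,0,0.008],-1],[[0,0,0],[0,0,0.008],-1]])

```text
time_s: 10.9
ee_pos: [0.4727, -0.3222, 0.0452]
eef_rot: [-0.221, 0.975, -0.0, 0.0]
wrist_force: [0.0, 0.5, 5.7]
opening: 0.006
```

The saw is at its stop. Lifting clear and backing off for a last look.

Call:
play_rows(plan=[[[0,0,0],[0,0,-0.25],-1],[[0,0,0],[0,0,-0.5],-1],[[0,0,0],[0,0,-0.8],-1],[[0,0,0],[0.95,-0.6,-0.8],-1],[[0,0,0],[0.95,-0.6,-0.8],-1],[[0,0,0],[0.95,-0.6,-0.8],-1],[[0,0,0],[0.95,-0.6,-0.8],-1],[[0,0,0],[0.95,-0.6,-0.8],-1]])

```text
time_s: 11.7
ee_pos: [0.3495, -0.5138, 0.2034]
eef_rot: [-0.219, 0.976, 0.001, -0.001]
wrist_force: [0.9, 1.0, -0.5]
opening: 0.005
```

Call:
play_rows(plan=[[[0,0,0],[0.1,0,0],-1],[[0,0,0],[0.1,0,0],-1],[[0,0,0],[0.1,0,0],-1]])

```text
time_s: 12.0
ee_pos: [0.3338, -0.5201, 0.2036]
eef_rot: [-0.22, 0.976, 0.001, -0.0]
wrist_force: [0.3, -0.0, -0.1]
opening: 0.008
```

```bash
python3 - <<'E'
from h import *
o=[]
for n in("top","scene"):
    f=get_image(n)["frame"]; b=cv2.imread(f"{n}_raw.png")
    for u,v in([(232,167),(133,209),(341,217)] if n=="top" else [(260,233),(365,255),(210,163)]):
        for g in(b,f): o.append(cv2.resize(g[v-28:v+28,u-28:u+28],(130,130),interpolation=cv2.INTER_CUBIC))
    cv2.imwrite(f"{n}_end.png",f)
    if n=="top": T=f
S=cv2.imread("scene_end.png")
cv2.imwrite("pics/end.png",np.vstack([np.hstack(o[:6]),np.hstack(o[6:]),cv2.resize(np.hstack([T,S]),(780,292))]))
s=get_state();print(s["time_s"],s["ee_pos"].round(3),s["wrist_force"].round(1))
E
```

```text
12.1 [ 0.335 -0.52   0.204] [ 0.4  1.1 -0.7]
```

View pics/end.png

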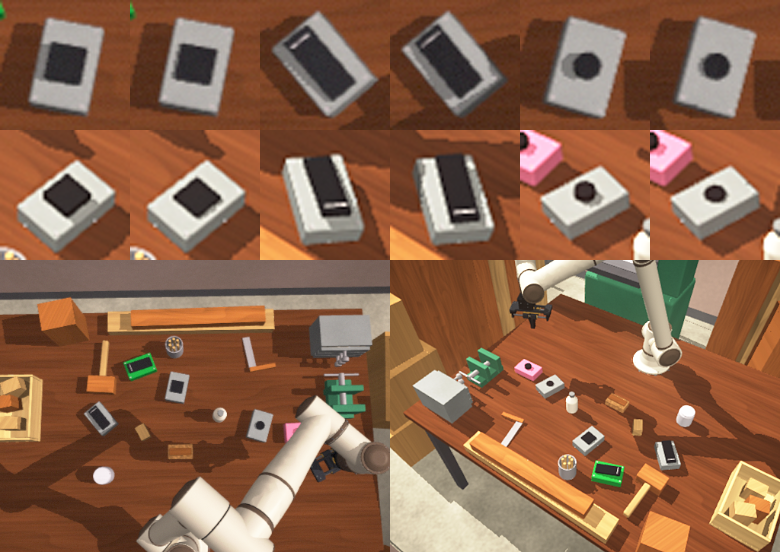

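The plate and button sit low with their shadows gone, the rocker is tipped, and nothing else has moved.

```bash
python3 -c "
from rig import *
print(finish_job())"
```

```text
the job is handed in; nothing more can be done
None
```

I pressed the lamp's square plate, then the raised end of the dust extractor's rocker, then the band saw's round button, with shut fingertips. The job was handed in at about 12 s, and it gives no verdict.

- **Presses:** each one ended on its stop. Wrist force was about 5 N on the plate, 11 N on the rocker and 6 N on the button, well under the 30 N limit.
- **Rocker height:** the fingertips stopped at 54 mm, not the 52 mm given for the tipped spot. I put this down to the blunt fingertip bearing nearer the middle. The rising force and the pictures both show it fully over.
- **Final pictures:** in the before/after views the plate and button are down and the rocker is tipped. The three cases, the look-alikes and the bystanders look unmoved, and the arm is clear. I judged this by eye rather than measuring it. No check failed.

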